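Blow off the service card, then hold a spring clip gaping round its edge

ROBOT

A 6-joint arm with a two-finger parallel gripper is mounted at the origin on the work surface. World frame = base frame: x ahead of the robot, y to its left, z up, the work surface at z = 0. Lengths are in m, angles in rad, forces in N, time in s.
With the tool pointing down it reaches from about 0.3 to 0.825 m from the base axis. Payload 5.4 kg.
Tool frame: the origin (TCP) lies at the very end of the fingers, on their centre line; the grasp point (between the pads) lies 19 mm behind it; z points along the fingers, y is the line along which they close (so a half turn about z gives the same grasp; the last joint's range is limited). The gripper opens to 92 mm and grips with 3 to 60 N. Pads are 20 mm wide; open, the fingers measure 128 mm over their backs; the gripper's body (75 mm by 189 mm) begins 69 mm behind the grasp point.
Start: joints at [-1.312, 0.158, 1.597, -0, 1.386, -0.21], TCP at [0.26, -0.513, 0.184] pointing down, gripper open.
Joint ranges: [-2.91, 2.91], [-0.94, 2.29], [0.18, 2.7], [-1.29, 4.43], [0.17, 2.64], [-3, 3]. Speed limits (rad/s): [2.57, 2.57, 3.14, 3.14, 3.14, 3.14].

INTERFACE

Orientations are given as a unit quaternion [x, y, z, w].
In Python, from station import manip gives the robot as it stands. The module is installed in compiled form; this text tells all that it offers.
- The arm moves only by the tool play_rows, never from a script. Its argument "motion" is a list of rows, each a list of 7 numbers: the closure, from -1 (fully open) to 1 (shut), then the shift along the tool's x, y, z in a scale on which 1.0 is 1000 mm, then the turn, a rotation vector about the tool's x, y, z in parts of the range, where 1.0 means pi rad. In form: [[jaw, x, y, z, ax, ay, az], ...]. A call has 1 to 8 rows; each row is the pose to reach, as a shift and turn from the pose commanded when the call began, along the tool's axes at that moment; what a row does not reach only later rows make up. A row lasts 1/8 s, in which the tool goes at most 62.5 mm and 10.7 degrees, less where a joint would pass 70% of its speed; a pose out of reach is approached as far as the arm can. A shift or turn number past 1, either way, is cut back to 1. A call with a gripper value outside its range is refused whole. The fingers move at their own pace and stop on an object; the grip force is fixed at half the most. Time passes only in rows, so rows that repeat a pose let the fingers close. It gives the time, the measured TCP pose, the force, the opening and the grip force at its end, in the units of the state.
- manip.observe(): the state, without advancing time (a new reading comes with each control period).
- manip.camera(name): name is "scene" or "top" or "wrist"; returns the picture (400x640x3 uint8, blue, green, red); there is no depth.
- manip.get_calibration(name): a dict with "K" (3x3 intrinsics, pixels), "camera_from_world" (4x4, takes a point from world to camera coordinates); the wrist camera has in their place "T_tool_cam" (4x4, takes a point from camera to tool coordinates, whose origin is the TCP and whose axes are the flange's). Camera axes: x right, y up, looking along -z (the intrinsics and any distortion apply to the point x, -y, -z); pixel columns grow to the right and rows downward; lengths in m; the calibration is good to about 2 mm. A picture is of the moment at which its call begins: read the wrist's pose just before it. get_calibration takes no time and is no camera call.
- manip.hand_in(): hands the job in; it is judged then, once.
Trained networks look in the newest picture that a camera, given by its name, has taken for a name from the list of things; names that differ only in an ending like _2 or _b are one class to them, and where a whole thing is asked for, a point or a joint stands for the part that bears it (a point fixed in the world has none). Each returns a list of dicts, best first, with "confidence" (0 to 1); they miss things now and then, are a little off and sometimes report something else, mostly with a low value. They report only what shows in the picture. A call takes as long as a camera call. They do not tell look-alikes from the thing itself.
- manip.find_in(camera, target): "uv" ([column, row] in pixels, amid what is visible of it).
- manip.place_of(camera, target): "uv" ([column, row] in pixels: a listed point, or the origin of a listed thing).
The state is a dict: "clock": time; "joint_pos": joint angles; "joint_velocities": joint speeds; "joint_torque": joint torques, N m; "tcp_pos": TCP position; "tool_rot": TCP orientation; "contact_force": force on the tool from outside, world axes, zero at the start; "torque": the same for the moment, N m; "grip_width": finger opening in m; "grasp_force": force on a finger pad.
Only numpy, scipy, OpenCV 4.12 (cv2) and the standard library are available. Lean on these libraries where they do the work, as an engineer would, in place of code of your own. Each camera call takes 0.05 s, during which the arm holds its last target. There are 200 camera calls.

TASK

Puff the dust off the service card: squeeze the trigger of the bench-mounted air gun all the way and let it spring back. Then pick up the black spring clip, squeeze its handles to spread the jaws wide, and bring it to the card's free upright edge so that the edge stands well inside the gaping jaws, about halfway up, with no part of the clip touching the card. Finish holding it there, still squeezed open and not let go, and leave the pliers, tape, tin and jar where they are.

Things in the scene. Friction and masses are not known exactly. Their poses are not given: they have to be found in the camera images.
- card_holder: White rigid card upright in a wooden block, fixed. Origin on the bench below the card's free upright edge; x level from that edge inwards along the card, y across its thickness, z up. Card: x 0 to 108 mm, 4 mm thick, z 30 to 175. Block: x 10 to 140, y -45 to 45, top at z 32. A post (x 105 to 123, y -15 to 15, to z 182) holds the far edge; only the edge at x = 0 is free.
- card_edge (a point): The free upright edge of the card at half height, 105 mm above the bench; axes as the card holder's.
- air_gun: Air gun lying on its side on a fixed pipe post (base disc 90 mm wide). Origin on the bench below the barrel; x along the barrel to the nozzle, y along the pistol grip to its end, z up. Barrel axis at z 85 mm, radius 15, x -30 to 45; thin nozzle to x 132. Grip: x -14 to 14, y 10 to 125, z 72 to 98. Trigger beside the grip, on the nozzle side.
- gun_squeeze (a point): Point 85 mm above the bench midway between the back of the grip and the trigger's outer face, 65 mm along the grip from the barrel axis; axes as the air gun's: the fingers close along x, over a total width of 52 mm with the trigger at rest and about 38 mm with it fully squeezed.
- trigger_pad (a point): Centre of the trigger's outer face, where a finger presses; at rest 38 mm from the grip's centre line on the nozzle side. The trigger is a steel bar 8 mm thick, 20 mm high and about 70 mm long, hinged at its barrel end (47 mm from this point) and moves towards the grip.
- air_trigger (a joint): Trigger angle (rad): 0 at rest, 0.3 fully squeezed; a spring returns it. It takes about 4 N at the pad to start and 12 N to hold fully squeezed.
- clip: Half of the black spring clip (60 g), lying flat like a clothes peg, 26 mm high: jaws 56 mm, handles 72 mm from the pivot. Origin on the underside at the pivot, z up, x to the jaw side. The clip's midline (to the jaw tips) is turned from x by (0.52 - q)/2 rad anticlockwise from above at joint value q. Handles flat outside; this half's outer face at y 17 mm, x -6 to -72.
- clip_tip_a (a point): Inner corner of the tip of this half's jaw, at mid height of the clip (13 mm over the underside), about 56 mm from the pivot.
- clip_tip_b (a point): The same point on the other jaw. The two tips are about 2 mm apart when closed and 31 mm when fully open.
- clip_jaw (a joint): Angle between the clip's halves (rad): 0 closed, 0.52 fully open at the stop, reached by squeezing the handles. 42 mm from the pivot it takes about 8 N to start, 16 N to hold fully open. Overall width across the handles: closed, they splay, 54 mm at 42 mm from the pivot and 69 mm at the ends; fully open, they are parallel, 34 mm.
- pliers: Bystander: chrome pliers, about 110 mm long, lying on a white tile 150 mm square and 8 mm thick. Origin under their middle.
- tape: Bystander: grey roll of tape, 76 mm across, 19 mm high. Origin at the centre of its underside.
- tin: Bystander: metal tin, 60 mm across, 45 mm high. Origin at the centre of its underside.
- jar: Bystander: small jar with a black cap, 48 mm across, 55 mm high. Origin at the centre of its underside.
Not all that is in view belongs to the job. There is more than one size of the clip; the job needs the larger.

How it is judged:
On the way, in this order (a step that is already met when the one before it is completed fails the run):
1. the air gun's trigger is squeezed all the way (value of joint air_trigger above 0.22 rad), for 0.1 s.
2. the trigger has sprung back (value of joint air_trigger below 0.06 rad), for 0.1 s.
3. the clip is off the bench, in the fingers (height (world z) of clip above 0.03 m and contact force between clip and the fingers above 2 N), for 0.2 s.
At the end, for the whole second after the job is handed in: Gripper holds the clip still, open over 0.26 rad, not touching card or holder; a jaw tip on each side of the card, over 5 mm from its mid-plane, 6 to 50 mm inside the free edge, 65 to 150 mm above the bench, pivot outside the edge; trigger back at rest (value of joint clip_jaw above 0.26 rad and ((y of clip_tip_a in the frame of card_holder above 0.005 m and y of clip_tip_b in the frame of card_holder below -0.005 m) or (y of clip_tip_b in the frame of card_holder above 0.005 m and y of clip_tip_a in the frame of card_holder below -0.005 m)) and x of clip_tip_a in the frame of card_holder between 0.006 and 0.05 m and z of clip_tip_a in the frame of card_holder between 0.065 and 0.15 m and x of clip_tip_b in the frame of card_holder between 0.006 and 0.05 m and z of clip_tip_b in the frame of card_holder between 0.065 and 0.15 m and x of clip in the frame of card_holder below -0.004 m and contact force between clip and card_holder below 0.3 N and contact force between clip and the fingers above 2 N and linear speed of clip below 0.03 m/s and value of joint air_trigger below 0.06 rad); the arm keeps its last pose, push and grip.
It fails at once if the pliers, tape, tin or jar is moved by more than 30 mm (distance of any of pliers, tape, tin, jar from where it was at the start of the episode above 0.03 m).
It also fails if it takes over 42 s, if anything falls off the work surface, if the arm or the gripper's body presses on something with over 40 N, if the wrist force passes 120 N, or if a joint passes its speed limit or range.

## Working session

There is one attempt and no reset: what is moved stays moved. The work goes in short steps, Python scripts to look and compute and a tool call to move; the robot and the scene stay as the last step left them, time stands still between calls to the robot, and variables do not carry over. Pictures are saved under pics/ and viewed, at most 13 in all, crops included, and the job is handed in when it is done.

Besides the shell and the picture viewer there is one more tool, called after "Call:" as a command line: name --pt "numbers of a row" for each row, then --argument value for the rest. play_rows: Moves the arm, as the interface text tells. Its arguments: {"type":"object","properties":{"motion":{"type":"array"}},"required":["motion"]}

```bash
mkdir -p pics
cat > h.py <<'E'
import numpy as np, cv2
from scipy.spatial.transform import Rotation as R
from station import manip
def cam(n,save=None):
    st=manip.observe(); im=manip.camera(n)
    if save: cv2.imwrite('pics/'+save,im)
    return st,im
def ext(n,st=None):
    c=manip.get_calibration(n); K=np.array(c['K'])
    if 'camera_from_world' in c: T=np.array(c['camera_from_world'])
    else:
        W=np.eye(4); W[:3,:3]=R.from_quat(st['tool_rot']).as_matrix(); W[:3,3]=st['tcp_pos']
        T=np.linalg.inv(W@np.array(c['T_tool_cam']))
    return K,T
def back(n,uv,z,st=None):
    K,T=ext(n,st); d=np.linalg.inv(K)@[uv[0],uv[1],1]; d=d*[1,-1,-1]
    Ti=np.linalg.inv(T); o=Ti[:3,3]; d=Ti[:3,:3]@d
    return o+d*(z-o[2])/d[2]
def proj(n,p,st=None):
    K,T=ext(n,st); q=T[:3,:3]@np.array(p)+T[:3,3]; q=K@(q*[1,-1,-1]); return q[:2]/q[2]
E
python3 - <<'E'
from h import *
print({k:(v.keys()) for k,v in [('top',manip.get_calibration('top')),('wrist',manip.get_calibration('wrist'))]})
_,a=cam('top','top.png');_,b=cam('scene','scene.png')
print(np.linalg.inv(ext('top')[1])[:3].round(3),ext('top')[0])
print(np.array(manip.get_calibration('wrist')['T_tool_cam']).round(3))
print(manip.observe()['tool_rot'])
Z=dict(card_holder=0,card_edge=.105,air_gun=0,gun_squeeze=.085,trigger_pad=.085,clip=0,clip_tip_a=.013,clip_tip_b=.013,pliers=.008,tape=0,tin=0,jar=0)
for t,z in Z.items():
  for c in ('top','scene'):
    for r in manip.place_of(c,t)[:3]: print(t,c,np.round(r['uv'],1),round(r['confidence'],2),back(c,r['uv'],z).round(4))
E
```

```text
{'top': dict_keys(['K', 'camera_from_world']), 'wrist': dict_keys(['K', 'T_tool_cam'])}
[[ 0.019  0.996 -0.086  0.457]
 [-1.     0.019  0.003  0.006]
 [ 0.004  0.086  0.996  1.014]] [[378.40012556   0.         326.48396441]
 [  0.         378.40012556 205.40073477]
 [  0.           0.           1.        ]]
[[ 0.001  0.966  0.257  0.072]
 [ 1.    -0.001  0.001  0.001]
 [ 0.001  0.257 -0.966 -0.2  ]
 [ 0.     0.     0.     1.   ]]
[ 9.72654162e-01  2.32256674e-01 -3.18630860e-05 -8.47178860e-04]
card_holder top [255.1 196. ] 0.92 [0.5668 0.1964 0.    ]
card_holder scene [375.  173.1] 0.87 [0.5643 0.2023 0.    ]
card_edge top [252.  188.4] 0.81 [0.5738 0.1848 0.105 ]
card_edge top [419.3 231.2] 0.44 [ 0.4782 -0.2197  0.105 ]
card_edge top [427.2 212.2] 0.28 [ 0.5242 -0.2389  0.105 ]
card_edge scene [380.  156.1] 0.61 [0.574  0.1923 0.105 ]
air_gun top [427.4 210.5] 0.92 [ 0.5366 -0.2678  0.    ]
air_gun scene [262.8 291.2] 0.68 [ 0.5299 -0.2667  0.    ]
gun_squeeze scene [245.3 259.8] 0.73 [ 0.4715 -0.2462  0.085 ]
gun_squeeze scene [252.  249.8] 0.29 [ 0.4673 -0.2171  0.085 ]
trigger_
[... 655 characters left out ...]
8 [0.4806 0.0902 0.013 ]
clip_tip_b top [368.6 298.3] 0.66 [ 0.3037 -0.1103  0.013 ]
clip_tip_b top [292.7 227.8] 0.62 [0.4829 0.0918 0.013 ]
clip_tip_b scene [238.5 203.8] 0.81 [ 0.3153 -0.1191  0.013 ]
clip_tip_b scene [330.6 180.7] 0.73 [0.4786 0.0959 0.013 ]
clip_tip_b scene [232.8 202.8] 0.68 [ 0.3003 -0.1263  0.013 ]
pliers top [182.1 268.3] 0.54 [0.3714 0.3796 0.008 ]
pliers scene [351.2 107.2] 0.62 [0.3644 0.3677 0.008 ]
tape scene [382.8 244.4] 0.85 [0.7057 0.0219 0.    ]
tin top [386.2 249.5] 0.56 [ 0.4303 -0.1575  0.    ]
tin scene [262.  236.8] 0.7 [ 0.4296 -0.1535  0.    ]
jar top [360.9 151.6] 0.53 [ 0.6939 -0.0872  0.    ]
jar scene [353.5 275.4] 0.91 [ 0.6913 -0.0963  0.    ]
```

View pics/top.png

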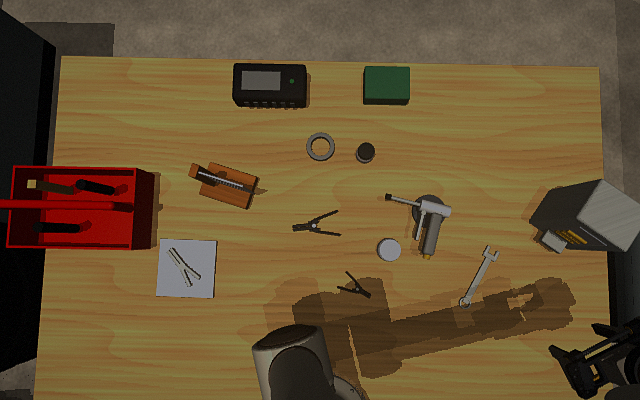

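View pics/scene.png

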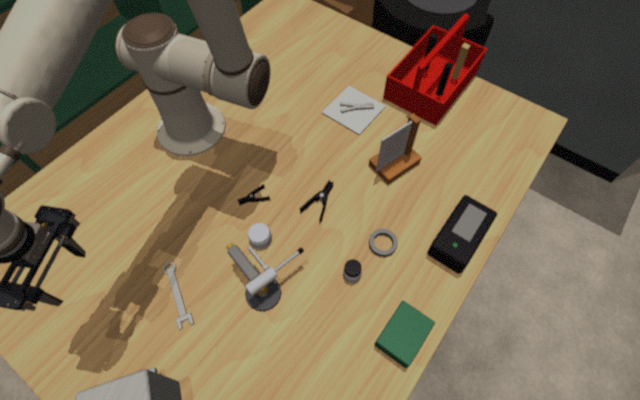

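The top view shows the gun (barrel 435,208, grip end 428,255, nozzle tip 387,197, pointing left), the card (198–250, 170–190), tin (389,250), jar (365,152), and tape (320,146). There are two clips, one at (315,225) and one at (354,287). The first looks larger, so I'll confirm it in a crop.

Run:
```python
from h import *
a=cv2.imread('pics/top.png')
l=cv2.resize(a[190:310,280:460],None,fx=4.4,fy=4.4,interpolation=cv2.INTER_CUBIC)
cv2.imwrite('pics/crop1.png',l)
```

```text
(no output)
```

View pics/crop1.png

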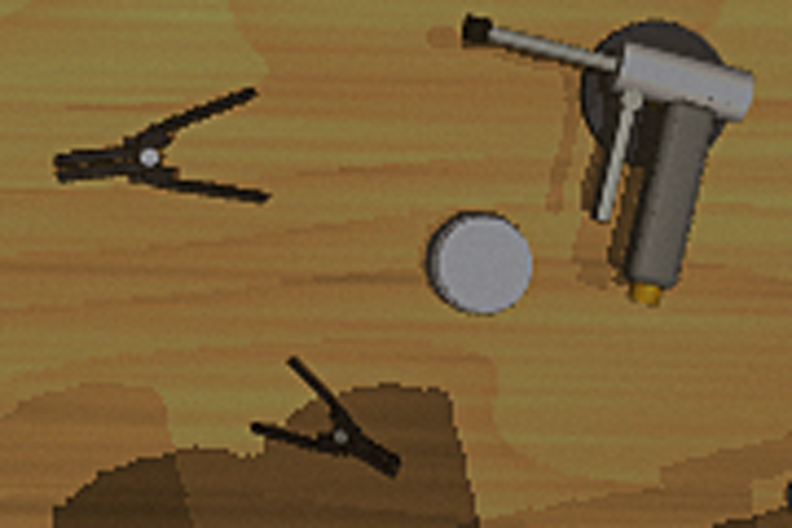

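Run:
```python
from h import *
c=lambda x,y:(280+(x+.5)/4.4-.5,190+(y+.5)/4.4-.5)
P=lambda x,y,z:back('top',c(x,y),z)[:2]
nt=P(475,28,.085); be=P(752,92,.1)
g1=P(692,115,.098);g2=P(658,280,.098); tp0=P(630,105,.095);tp1=P(602,212,.095)
ang=lambda v:np.degrees(np.arctan2(v[1],v[0]))
print('noz',nt,'barrelend',be,ang(nt-be),np.linalg.norm(nt-be),'grip',g1,g2,ang(g2-g1),'trig',tp0,tp1,ang(tp1-tp0))
piv=P(150,157,.026);tip=P(55,168,.026);h1=P(257,92,.026);h2=P(268,198,.026)
print('clip',piv,tip,h1,h2,ang(tip-piv),ang(piv-(h1+h2)/2),np.linalg.norm(tip-piv),np.linalg.norm(h1-h2))
st=manip.observe();print(st['tcp_pos'],R.from_quat(st['tool_rot']).as_matrix().round(3))
```

```text
noz [ 0.56400113 -0.1464408 ] barrelend [ 0.52977781 -0.29681916] 77.17891804341703 0.1542234954313306 grip [ 0.51658083 -0.26424421] [ 0.42588325 -0.24507944] 168.06867448303598 trig [ 0.52165798 -0.23082182] [ 0.46236051 -0.21522457] 165.26306998503983
clip [0.4901311  0.03614615] [0.48255151 0.0922353 ] [ 0.52996275 -0.02662651] [ 0.46723683 -0.03415837] 97.69602832287742 97.25331076670346 0.056598970714607406 0.06317649836569626
[ 0.25976329 -0.51292527  0.1836876 ] [[ 0.892  0.452 -0.   ]
 [ 0.452 -0.892  0.   ]
 [ 0.    -0.    -1.   ]]
```

Large clip confirmed: the jaws measure 56.6 mm, matching the given 56 mm, with the pivot at (0.490, 0.036). The gun's yaw is about 77.5°, which puts the squeeze point at about (0.473, -0.245), in agreement with the detector. Next I'll hover over the gun.

The rows are not in the units I measure in: turns go in shares of pi rad. I convert before sending: 0.688 rad is 0.219.

Call:
play_rows --pt "-1 0.052 -0.024 0 0 0 0.0366" --pt "-1 0.104 -0.048 0 0 0 0.0732" --pt "-1 0.156 -0.071 0 0 0 0.1095" --pt "-1 0.208 -0.095 0 0 0 0.1461" --pt "-1 0.26 -0.119 0 0 0 0.1824" --pt "-1 0.311 -0.143 0 0 0 0.219" --pt "-1 0.311 -0.143 0 0 0 0.219" --pt "-1 0.311 -0.143 0 0 0 0.219"

```text
clock: 2.3
tcp_pos: [0.4723, -0.2453, 0.1837]
tool_rot: [0.994, -0.109, -0.0, 0.0]
contact_force: [-0.1, 0.1, -0.0]
grip_width: 0.0919
grasp_force: 0.0
```

Run:
```python
from h import *
st,_=cam('wrist','w1.png')
print(st['tcp_pos'],R.from_quat(st['tool_rot']).as_matrix().round(3),st['joint_pos'].round(2) if hasattr(st['joint_pos'],'round') else st['joint_pos'])
for t,z in dict(gun_squeeze=.085,trigger_pad=.085,air_gun=0).items():
    for r in manip.place_of('wrist',t)[:2]: print(t,r['uv'],r['confidence'],back('wrist',r['uv'],z,st))
print('exp squeeze',proj('wrist',[.473,-.245,.085],st),'tcp',proj('wrist',st['tcp_pos'],st))
```

```text
[ 0.47233272 -0.24529796  0.18367378] [[ 0.976 -0.216 -0.   ]
 [-0.216 -0.976 -0.   ]
 [-0.     0.001 -1.   ]] [-0.71  0.05  1.72 -0.    1.38  1.08]
gun_squeeze [316.6, 194.0] 0.75 [ 0.47485174 -0.24435304  0.085     ]
trigger_pad [291.0, 193.7] 0.93 [ 0.48086228 -0.21856075  0.085     ]
air_gun [328.9, 127.6] 0.78 [ 0.5356323  -0.27304036  0.        ]
air_gun [51.4, 40.6] 0.16 [0.70196527 0.02340124 0.        ]
exp squeeze [317.59747311 195.5690719 ] tcp [317.64849508 228.64590868]
```

View pics/w1.png

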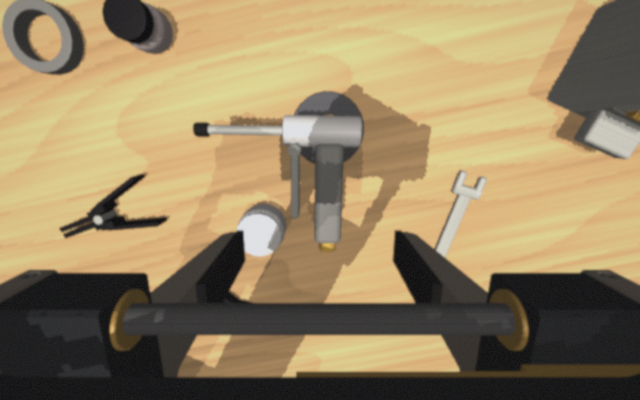

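The wrist view shows the gun aligned between the fingers: grip at column 328, trigger at 294, finger centre at 318. I'll descend, squeeze, hold, then open.

Call:
play_rows --pt "-1 0.002 -0.001 0.05 0 0 0" --pt "-1 0.002 -0.001 0.1 0 0 0" --pt "-1 0.002 -0.001 0.118 0 0 0" --pt "-1 0.002 -0.001 0.118 0 0 0" --pt "1 0.002 -0.001 0.118 0 0 0" --pt "1 0.002 -0.001 0.118 0 0 0" --pt "1 0.002 -0.001 0.118 0 0 0" --pt "1 0.002 -0.001 0.118 0 0 0"

```text
clock: 3.5
tcp_pos: [0.475, -0.2445, 0.0662]
tool_rot: [0.994, -0.109, 0.0, 0.0]
contact_force: [0.2, 0.1, -1.1]
grip_width: 0.0538
grasp_force: 0.0
```

Call:
play_rows --pt "1 0 0 0 0 0 0" --pt "1 0 0 0 0 0 0" --pt "1 0 0 0 0 0 0"

```text
clock: 3.88
tcp_pos: [0.4756, -0.2469, 0.0674]
tool_rot: [0.994, -0.11, 0.001, 0.002]
contact_force: [-0.9, -4.0, 5.9]
grip_width: 0.0241
grasp_force: 2.7
```

Run:
```python
from h import *
st,w=cam('wrist'); _,s=cam('scene')
print(st['grip_width'],st['grasp_force'],st['contact_force'],st['tcp_pos'])
s=cv2.resize(s[190:340,180:350],(680,600),interpolation=cv2.INTER_CUBIC)[:300*2]
out=np.hstack([cv2.resize(w,(480,300)),cv2.resize(s,(310,300))]);cv2.imwrite('pics/sq.png',out)
```

```text
0.024091863850866826 2.7312814816832542 [-0.85090489 -4.01874963  5.88123796] [ 0.47561235 -0.24686348  0.06737975]
```

View pics/sq.png

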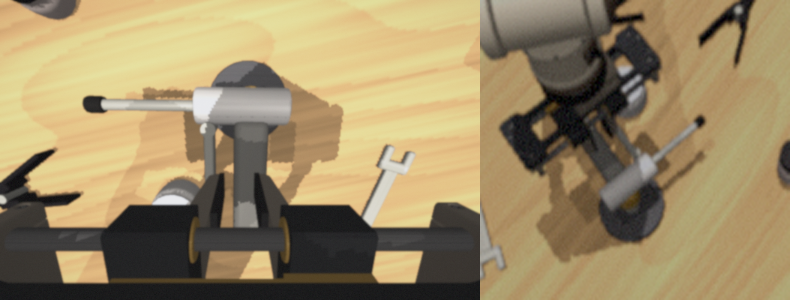

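Run:
```python
from h import *
st,w=cam('wrist')
print(st['grip_width'],st['grasp_force'])
def pt(x,y,z):
    a=np.radians(77.5);o=np.array([.5355,-.272]);p=o+np.array([np.cos(a)*x-np.sin(a)*y,np.sin(a)*x+np.cos(a)*y])/1000
    return [p[0],p[1],z/1000]
for n,q in dict(grip65L=(14,65,98),grip65R=(-14,65,98),padrest=(38,65,95),trigend=(34,88,95),padsq=(24,65,95)).items(): print(n,proj('wrist',pt(*q),st))
M=R.from_quat(st['tool_rot']).as_matrix();t=np.array(st['tcp_pos'])
for y in(-.012,.012):
  for x in(-.01,.01):
    for z in (0,-.03): print('f',y,x,z,proj('wrist',t+M@[x,y,z],st))
cv2.imwrite('pics/z.png',cv2.resize(w[140:300,230:410],None,fx=4,fy=3.7,interpolation=cv2.INTER_CUBIC))
```

```text
0.016232045512725692 2.632487565279007
grip65L [314.20116089 247.27217988]
grip65R [359.5716047  247.21971979]
padrest [275.95076391 245.40558101]
trigend [283.45296917 278.51467097]
padsq [298.29984768 245.38007685]
f -0.012 -0.01 0 [301.08199099 241.65584669]
f -0.012 -0.01 -0.03 [298.28960066 260.03120431]
f -0.012 0.01 0 [300.67658801 215.26998698]
f -0.012 0.01 -0.03 [297.73955276 229.94103557]
f 0.012 -0.01 0 [334.22181285 241.69958823]
f 0.012 -0.01 -0.03 [336.59335989 260.08383992]
f 0.012 0.01 0 [334.63141746 215.31215956]
f 0.012 0.01 -0.03 [337.13629041 229.99167376]
```

View pics/z.png

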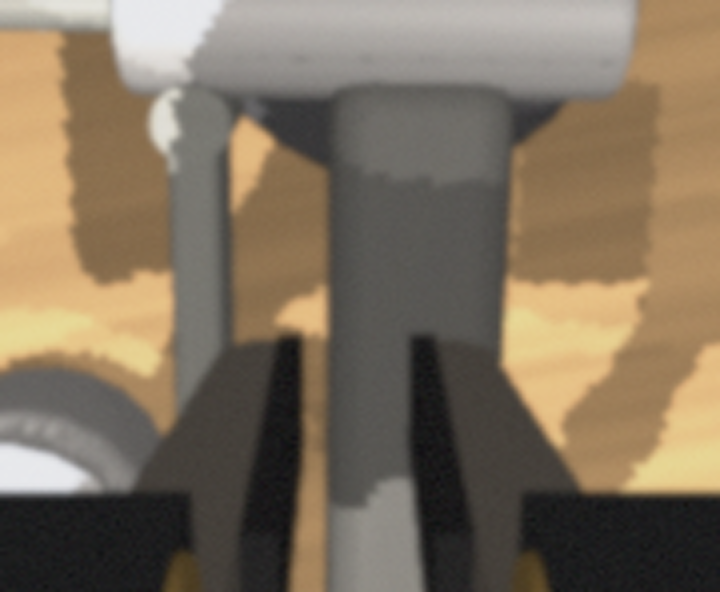

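The crop (TCP expected at rows 215–228) shows the fingertips at row 232 lying over the grip. Image scale and occlusion put the real tips about 33 mm behind the stated TCP, resting on top of the grip at z≈0.1. The trigger hasn't been squeezed. I'll open, then go about 32 mm lower.

Call:
play_rows --pt "-1 0 0 -0.015 0 0 0" --pt "-1 0 0 -0.02 0 0 0" --pt "-1 0 0 -0.02 0 0 0" --pt "-1 0 0 -0.02 0 0 0" --pt "-1 0 0 -0.02 0 0 0" --pt "-1 0 0 -0.02 0 0 0" --pt "-1 0 0 -0.02 0 0 0" --pt "-1 0 0 -0.02 0 0 0"

```text
clock: 5.03
tcp_pos: [0.4748, -0.2443, 0.0857]
tool_rot: [0.994, -0.109, -0.0, -0.0]
contact_force: [-0.5, 0.5, -0.3]
grip_width: 0.0903
grasp_force: 0.0
```

Run:
```python
from h import *
st,w=cam('wrist'); print(st['grip_width'],st['tcp_pos'],st['contact_force'],st['clock'])
K,T=ext('wrist',st);print(K)
M=R.from_quat(st['tool_rot']).as_matrix();t=np.array(st['tcp_pos']);h=st['grip_width']/2
for z in (0,-.03,-.035):
  for x in (0,.01): print(z,x,[proj('wrist',t+M@[x,y,z],st).round(1) for y in(-h,h)])
cv2.imwrite('pics/o.png',w[150:350,200:440])
for n in ('gun_squeeze','trigger_pad'):
  for r in manip.place_of('wrist',n)[:2]: print(n,r['uv'],r['confidence'],back('wrist',r['uv'],.085,st))
```

```text
0.09027284827886262 [ 0.47478563 -0.24432802  0.08566285] [-0.49490164  0.48366188 -0.32270849] 5.025
[[296.86608448   0.         318.64748926]
 [  0.         296.86608448 203.00588054]
 [  0.           0.           1.        ]]
0 0 [array([254.6, 228.6]), array([380.7, 228.7])]
0 0.01 [array([253.8, 215.2]), array([381.5, 215.4])]
-0.03 0 [array([244.4, 245.1]), array([390.5, 245.3])]
-0.03 0.01 [array([243.4, 229.9]), array([391.5, 230.1])]
-0.035 0 [array([242.4, 248.4]), array([392.4, 248.6])]
-0.035 0.01 [array([241.3, 232.8]), array([393.5, 233. ])]
trigger_pad [280.7, 227.6] 0.71 [ 0.48105528 -0.21856848  0.085     ]
```

View pics/o.png

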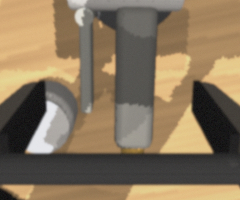

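Tips at (245,230) and (393,232) match a plane about 32 mm behind the TCP, so the offset is confirmed. Pad position agrees with the earlier one. Descending to the true height and squeezing.

Call:
play_rows --pt "-1 0 0 0.03 0 0 0" --pt "-1 0 0 0.051 0 0 0" --pt "-1 0 0 0.051 0 0 0" --pt "1 0 0 0.051 0 0 0" --pt "1 0 0 0.051 0 0 0" --pt "1 0 0 0.051 0 0 0" --pt "1 0 0 0.051 0 0 0" --pt "1 0 0 0.051 0 0 0"

```text
clock: 6.18
tcp_pos: [0.4742, -0.2474, 0.0349]
tool_rot: [0.994, -0.109, -0.0, 0.003]
contact_force: [-4.9, -20.5, -7.3]
grip_width: 0.0442
grasp_force: 22.6
```

Call:
play_rows --pt "1 0 0 0 0 0 0" --pt "1 0 0 0 0 0 0" --pt "1 0 0 0 0 0 0" --pt "1 0 0 0 0 0 0"

```text
clock: 6.68
tcp_pos: [0.4739, -0.2496, 0.0349]
tool_rot: [0.994, -0.109, 0.0, 0.004]
contact_force: [-4.9, -17.8, -7.3]
grip_width: 0.0399
grasp_force: 29.2
```

Width is 40 mm, so the trigger is nearly fully squeezed. I'll shift a little to relieve the side load, hold, then open.

Call:
play_rows --pt "1 0 0.006 0 0 0 0" --pt "1 0 0.006 0 0 0 0" --pt "1 0 0.006 0 0 0 0"

```text
clock: 7.05
tcp_pos: [0.4738, -0.2493, 0.035]
tool_rot: [0.994, -0.109, 0.0, -0.001]
contact_force: [1.6, 6.3, 3.9]
grip_width: 0.0397
grasp_force: 28.7
```

Call:
play_rows --pt "-1 0 0 0 0 0 0" --pt "-1 0 -0.006 0 0 0 0" --pt "-1 0 -0.006 0 0 0 0" --pt "-1 0 -0.006 0 0 0 0" --pt "-1 0 -0.006 0 0 0 0" --pt "-1 0 -0.006 0 0 0 0" --pt "-1 0 -0.006 -0.06 0 0 0" --pt "-1 0 -0.006 -0.12 0 0 0"

```text
clock: 8.05
tcp_pos: [0.4741, -0.244, 0.1555]
tool_rot: [0.994, -0.11, -0.001, -0.0]
contact_force: [0.4, -0.9, 0.6]
grip_width: 0.0919
grasp_force: 0.0
```

Gun done: squeezed to 39.7 mm and released. Now I'll hover over the big clip's handles, turning the tool by about +110° in the world to keep joint 6 central.

In the tool's units: -1.44 rad is -0.4584.

Call:
play_rows --pt "-1 -0.004 -0.03 -0.01 0 0 -0.0573" --pt "-1 -0.008 -0.06 -0.015 0 0 -0.1146" --pt "-1 -0.012 -0.09 -0.015 0 0 -0.1719" --pt "-1 -0.016 -0.12 -0.015 0 0 -0.2292" --pt "-1 -0.02 -0.15 -0.015 0 0 -0.2865" --pt "-1 -0.024 -0.18 -0.015 0 0 -0.3438" --pt "-1 -0.028 -0.21 -0.015 0 0 -0.4011" --pt "-1 -0.031 -0.237 -0.015 0 0 -0.4584"

```text
clock: 9.05
tcp_pos: [0.496, -0.0053, 0.1697]
tool_rot: [0.818, 0.576, 0.0, 0.0]
contact_force: [-0.5, 0.0, -0.4]
grip_width: 0.0921
grasp_force: 0.0
```

In the tool's units: -0.48 rad is -0.1528.

Call:
play_rows --pt "-1 0 0 0 0 0 -0.0509" --pt "-1 0 0 0 0 0 -0.1019" --pt "-1 0 0 0 0 0 -0.1528" --pt "-1 0 0 0 0 0 -0.1528"

```text
clock: 9.55
tcp_pos: [0.496, -0.0064, 0.1697]
tool_rot: [0.66, 0.751, -0.0, 0.0]
contact_force: [0.2, 0.2, 0.3]
grip_width: 0.092
grasp_force: 0.0
```

Run:
```python
from h import *
st,w=cam('wrist','w2.png'); print(st['grip_width'],st['tcp_pos'],R.from_quat(st['tool_rot']).as_matrix().round(3),np.round(st['joint_pos'],2),st['clock'])
for n,z in (('clip',0),('clip_tip_a',.013),('card_edge',.105),('card_holder',0)):
  for r in manip.place_of('wrist',n)[:2]: print(n,r['uv'],r['confidence'],back('wrist',r['uv'],z,st))
```

```text
0.0919746561460828 [ 0.49603485 -0.00635531  0.16970586] [[-0.128  0.992  0.   ]
 [ 0.992  0.128 -0.   ]
 [-0.     0.    -1.   ]] [-0.26 -0.04  1.83 -0.    1.35 -0.39] 9.55
clip [316.9, 150.6] 0.71 [0.48871566 0.03304913 0.        ]
clip [182.9, 221.3] 0.57 [ 0.32608782 -0.08047745  0.        ]
clip_tip_a [164.2, 247.3] 0.85 [ 0.30812477 -0.11419115  0.013     ]
clip_tip_a [317.8, 99.8] 0.75 [0.48237768 0.09104727 0.013     ]
card_holder [409.3, 14.2] 0.74 [0.57091901 0.1937675  0.        ]
```

View pics/w2.png

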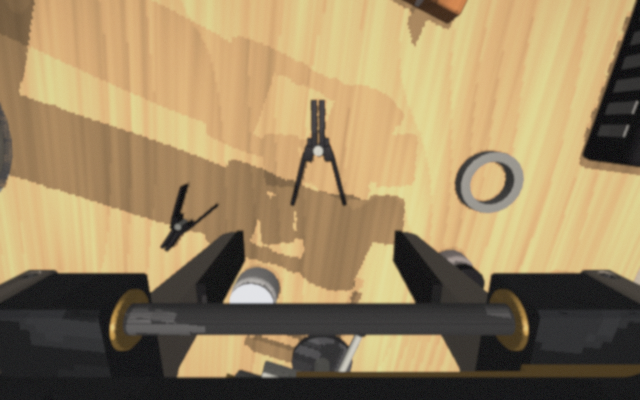

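The wrist view shows the large clip straight ahead: pivot (318,151), jaw tips (318,101), handle ends (293,204) and (344,205), all centred between the fingers at column 318. The TCP is 42 mm behind the pivot. Descending to a true tip height of about 6 mm.

Call:
play_rows --pt "-1 0 0 0.05 0 0 0" --pt "-1 0 0 0.1 0 0 0" --pt "-1 0 0 0.15 0 0 0" --pt "-1 0 0 0.18 0 0 0" --pt "-1 0 0 0.19 0 0 0" --pt "-1 0 0 0.195 0 0 0" --pt "-1 0 0 0.195 0 0 0"

```text
clock: 10.68
tcp_pos: [0.4971, -0.0065, -0.0243]
tool_rot: [0.66, 0.751, 0.0, 0.001]
contact_force: [-0.5, 0.1, -0.8]
grip_width: 0.0917
grasp_force: 0.0
```

Call:
play_rows --pt "1 0 0 0 0 0 0" --pt "1 0 0 0 0 0 0" --pt "1 0 0 0 0 0 0" --pt "1 0 0 0 0 0 0" --pt "1 0 0 0 0 0 0" --pt "1 0 0 0 0 0 0" --pt "1 0 0 0 0 0 0" --pt "1 0 0 0 0 0 0"

```text
clock: 11.68
tcp_pos: [0.4964, -0.0065, -0.0249]
tool_rot: [0.66, 0.752, 0.0, 0.0]
contact_force: [0.3, -1.9, 6.7]
grip_width: 0.0331
grasp_force: 29.9
```

Gripped at 33 mm, so the clip is fully open. Lifting it and backing off a little to look at the card.

Call:
play_rows --pt "1 0 0 -0.02 0 0 0" --pt "1 0 0 -0.05 0 0 0" --pt "1 0 0 -0.075 0 0 0" --pt "1 0 0 -0.095 0 0 0" --pt "1 0 0 -0.095 0 0 0" --pt "1 0 0 -0.095 0 0 0"

```text
clock: 12.42
tcp_pos: [0.495, -0.0059, 0.0684]
tool_rot: [0.66, 0.752, -0.0, -0.001]
contact_force: [-0.5, 0.3, -0.7]
grip_width: 0.0336
grasp_force: 29.9
```

Run:
```python
from h import *
st,w=cam('wrist'); print(st['grip_width'],st['grasp_force'],st['tcp_pos'],R.from_quat(st['tool_rot']).as_matrix().round(3),st['clock'])
_,a=cam('top')
for n,z in (('clip',.095),('clip_tip_a',.108),('card_edge',.105),('card_holder',0)):
 for c in('wrist','top'):
  for r in manip.place_of(c,n)[:2]:
    p=back(c,r['uv'],z,st);M=R.from_quat(st['tool_rot']).as_matrix()
    print(n,c,np.round(r['uv'],1),round(r['confidence'],2),p.round(4),'tool',(M.T@(p-st['tcp_pos'])).round(4))
t=cv2.resize(a[155:215,180:320],(784,336),interpolation=cv2.INTER_CUBIC)
ww=cv2.resize(w[:260,140:520],(380,260))
o=np.zeros((600,784,3),np.uint8);o[:336]=t;o[338:598,:380]=ww;cv2.imwrite('pics/lift.png',o)
```

```text
0.03361614979187257 29.86478179693222 [ 0.49503623 -0.00592143  0.06836406] [[-0.13   0.992 -0.002]
 [ 0.992  0.13   0.001]
 [ 0.001 -0.002 -1.   ]] 12.425
clip wrist [317.  167.2] 0.87 [0.4879 0.0407 0.095 ] tool [ 0.0472 -0.0011 -0.0266]
clip wrist [138.1 255.3] 0.69 [ 0.3822 -0.0299  0.095 ] tool [-0.0092 -0.115  -0.0264]
clip top [357.6 287.7] 0.47 [ 0.3407 -0.0742  0.095 ] tool [-0.0476 -0.1619 -0.0264]
clip_tip_a wrist [285.3  61.2] 0.72 [0.4652 0.0929 0.108 ] tool [ 0.1019 -0.0168 -0.0395]
clip_tip_a wrist [116.6 285.3] 0.65 [ 0.3766 -0.0445  0.108 ] tool [-0.0229 -0.1225 -0.0394]
clip_tip_a top [369.1 295.2] 0.55 [ 0.3255 -0.1003  0.108 ] tool [-0.0716 -0.1805 -0.0393]
clip_tip_a top [368.9 295.2] 0.51 [ 0.3255 -0.0999  0.108 ] tool [-0.0711 -0.1804 -0.0393]
card_edge top [247.9 189.2] 0.66 [0.5716 0.1947 0.105 ] tool [ 0.189   0.1019 -0.0367]
card_holder top [254.5 193.7] 0.58 [0.573  0.1982 0.    ] tool [0.1922 0.1039 0.0683]
```

View pics/lift.png

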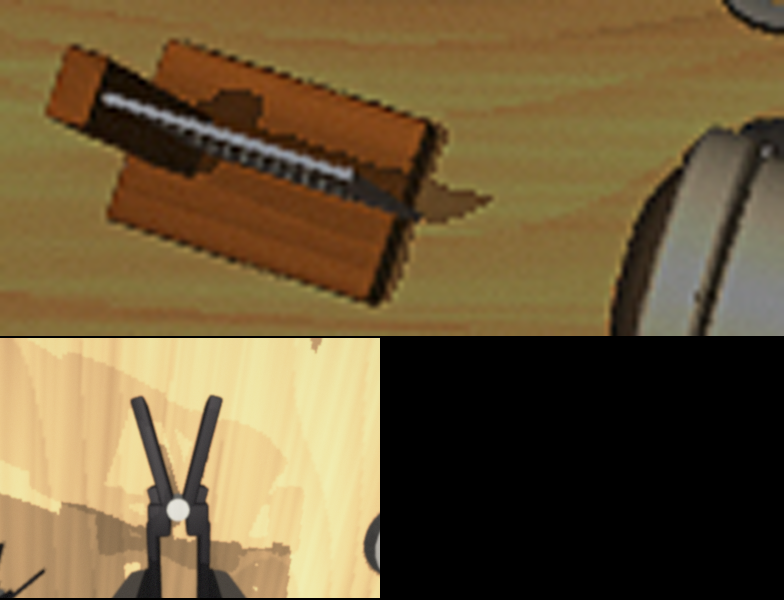

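The clip is held wide open: jaw tips at about (275,61) and (357,61) in the wrist frame, with the pivot centred. The top view shows the card's top edge from (199,172) to (243,186) and its base corner at (254,193).

Run:
```python
from h import *
P=lambda x,y,z:back('top',(180+(x+.5)/5.6-.5,155+(y+.5)/5.6-.5),z)[:2]
ang=lambda v:np.degrees(np.arctan2(v[1],v[0]))
f,e=P(105,98,.175),P(352,177,.175);b=P(415,215,.03)
print('edge top',e,'far',f,ang(f-e),np.linalg.norm(f-e),'base',b)
c=[P(432,122,.032),P(172,42,.032),P(372,302,.032),P(108,215,.032)]
print(c,ang(c[1]-c[0]),ang(c[3]-c[2]),np.linalg.norm(c[1]-c[0]),np.linalg.norm(c[0]-c[2]))
u=c[1]-c[0]+c[3]-c[2];u/=np.linalg.norm(u);print('edge from block',(c[0]+c[2])/2-.010*u,ang(u))
```

```text
edge top [0.56933971 0.19256083] far [0.59922688 0.29237656] 73.33106685920077 0.1041941616644176 base [0.57139054 0.19469412]
[array([0.61507071, 0.18792236]), array([0.65056713, 0.31105196]), array([0.53014149, 0.21280869]), array([0.56838099, 0.33710281])] 73.91851960372941 72.89931306720673 0.12814403882495712 0.08850028614885382
edge from block [0.56975008 0.19078204] 73.40516731690754
```

In the tool's units: 0.42 rad is 0.1337.

Call:
play_rows --pt "1 0.015 0.01 0 0 0 0.0318" --pt "1 0.03 0.02 0 0 0 0.0637" --pt "1 0.045 0.03 0 0 0 0.0955" --pt "1 0.058 0.04 0 0 0 0.1273" --pt "1 0.064 0.045 0 0 0 0.1337" --pt "1 0.064 0.045 0 0 0 0.1337" --pt "1 0.064 0.045 0 0 0 0.1337"

```text
clock: 13.8
tcp_pos: [0.5321, 0.0626, 0.0696]
tool_rot: [0.802, 0.598, -0.0, -0.0]
contact_force: [0.3, -0.7, -0.3]
grip_width: 0.0336
grasp_force: 29.9
```

Run:
```python
from h import *
st,w=cam('wrist','pre.png'); M=R.from_quat(st['tool_rot']).as_matrix();print(st['grip_width'],st['tcp_pos'],M.round(3),st['clock'])
for n,z in (('clip',.095),('clip_tip_a',.108),('card_edge',.105),('card_holder',0)):
  for r in manip.place_of('wrist',n)[:2]:
    p=back('wrist',r['uv'],z,st);print(n,np.round(r['uv'],1),round(r['confidence'],2),p.round(4),'tool',(M.T@(p-st['tcp_pos'])).round(4))
cv2.imwrite('pics/prec.png',cv2.resize(w[:220,180:480],(780,572),interpolation=cv2.INTER_CUBIC))
```

```text
0.03362939577858145 [0.5321378  0.06263147 0.06963079] [[ 0.285  0.958 -0.   ]
 [ 0.958 -0.285 -0.   ]
 [-0.    -0.    -1.   ]] 13.8
clip [315.8 163.2] 0.64 [0.5447 0.1104 0.095 ] tool [ 0.0493 -0.0016 -0.0254]
clip_tip_a [349.8  58.2] 0.92 [0.5767 0.1573 0.108 ] tool [ 0.1035  0.0156 -0.0384]
clip_tip_a [282.8  58.3] 0.77 [0.5445 0.1668 0.108 ] tool [ 0.1034 -0.0179 -0.0384]
card_holder [319.8  45.2] 0.6 [0.5714 0.1912 0.    ] tool [0.1345 0.001  0.0696]
```

View pics/prec.png

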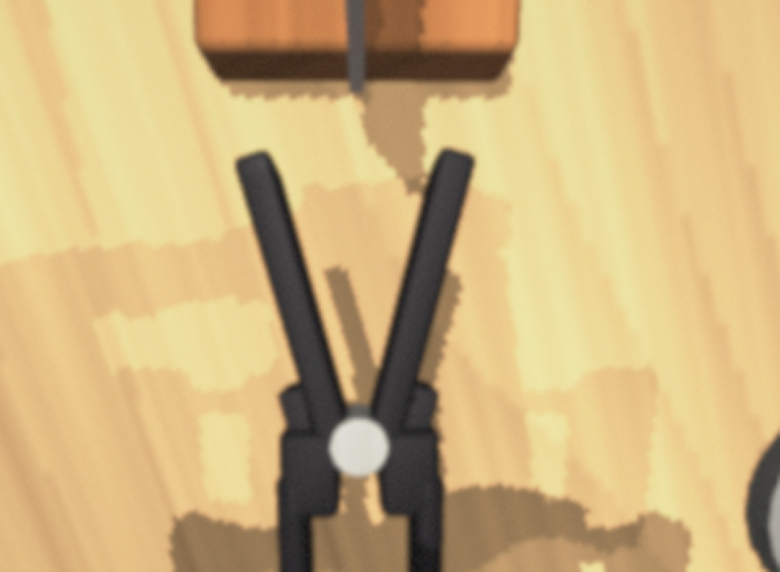

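The card's edge (crop x≈357) lies on the clip's midline (pivot x≈358). The edge is about 135 mm ahead in tool x and the tips 103 mm, so advancing 59 mm puts the tips about 27 mm inside.

Call:
play_rows --pt "1 0.012 0 0 0 0 0" --pt "1 0.024 0 0 0 0 0" --pt "1 0.036 0 0 0 0 0" --pt "1 0.048 0 0 0 0 0" --pt "1 0.059 0 0 0 0 0" --pt "1 0.059 0 0 0 0 0" --pt "1 0.059 0 0 0 0 0" --pt "1 0.059 0 0 0 0 0"

```text
clock: 15.05
tcp_pos: [0.5492, 0.1192, 0.0697]
tool_rot: [0.802, 0.597, -0.0, 0.0]
contact_force: [-0.5, -0.1, -1.4]
grip_width: 0.0337
grasp_force: 29.9
```

Run:
```python
from h import *
st,w=cam('wrist'); M=R.from_quat(st['tool_rot']).as_matrix();print(st['grip_width'],st['grasp_force'],st['contact_force'],st['tcp_pos'],M.round(3),st['clock'])
for n,z in (('clip',.095),('clip_tip_a',.108),('card_edge',.105),('card_holder',0)):
  for r in manip.place_of('wrist',n)[:2]:
    p=back('wrist',r['uv'],z,st);print(n,np.round(r['uv'],1),round(r['confidence'],2),p.round(4),'tool',(M.T@(p-st['tcp_pos'])).round(4))
_,s=cam('scene')
o=np.hstack([cv2.resize(w[:220,200:440],(436,400)),cv2.resize(s[110:210,330:420],(360,400),interpolation=cv2.INTER_CUBIC)])
cv2.imwrite('pics/fin.png',o)
```

```text
0.03368131064114851 29.86474245786667 [-0.53429144 -0.0892078  -1.4133573 ] [0.54917216 0.11921716 0.06967552] [[ 0.286  0.958 -0.   ]
 [ 0.958 -0.286 -0.   ]
 [-0.    -0.    -1.   ]] 15.05
clip [315.1 163.3] 0.88 [0.5614 0.167  0.095 ] tool [ 0.0493 -0.002  -0.0253]
clip [315.2 119. ] 0.64 [0.5687 0.191  0.095 ] tool [ 0.0744 -0.0019 -0.0253]
clip_tip_a [349.4  58.6] 0.84 [0.5936 0.2138 0.108 ] tool [ 0.1033  0.0155 -0.0383]
clip_tip_a [285.2  59.1] 0.65 [0.5627 0.2227 0.108 ] tool [ 0.103  -0.0167 -0.0383]
card_edge [315.1 119.9] 0.76 [0.5686 0.1904 0.105 ] tool [ 0.0738 -0.0018 -0.0353]
card_holder [316.6 118.5] 0.67 [0.5694 0.1928 0.    ] tool [ 0.0763 -0.0017  0.0697]
```

View pics/fin.png

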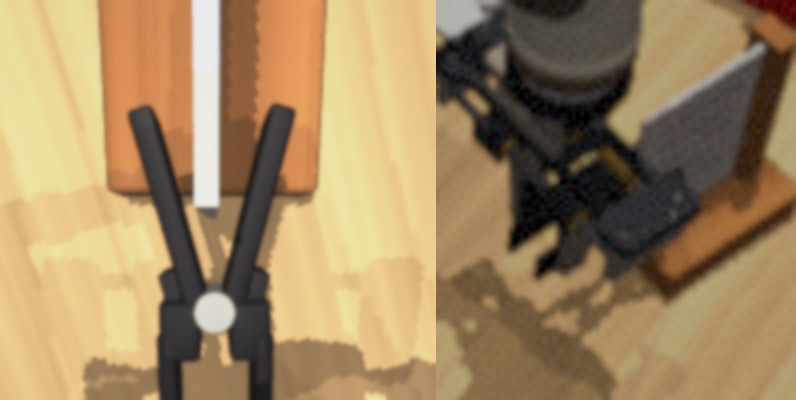

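The card's edge (col 315, row 120) stands centred between the jaws, with clear gaps both sides and the tips about 28 mm inside. Handing in.

```bash
python3 -c "
from station import manip
print(manip.hand_in())"
```

```text
the job is handed in; nothing more can be done
None
```

The job is handed in at about 15 s of the 42 s allowed: I squeezed the air gun's trigger and let it go, and the arm is now holding the black clip wide open around the card's free edge, tips about 28 mm inside and clear of the card; the hand-in gave no verdict.

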